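# Gauge the press screw's thread pitch

### The arm

A 7-joint arm with a two-finger parallel gripper is mounted at the origin on the work surface. World frame = base frame: x ahead of the robot, y to its left, z up, the work surface at z = 0. Lengths are in m, angles in rad, forces in N, time in s.
With the tool pointing down it reaches from about 0.4 to 0.875 m from the base axis. Payload 19.3 kg.
Tool frame: the origin (TCP) lies where the fingers leave the gripper's body, on its centre line; the fingertips stand bot.tip_reach ahead of it and the grasp point (between the pads) lies 54 mm ahead of it (bot.tip_reach is the distance from the TCP to the fingertips, in m); z points along the fingers, y is the line along which they close (so a half turn about z gives the same grasp; the last joint's range is limited). The gripper opens to 85 mm and grips with 20 to 120 N. Pads are 22 mm wide; open, the fingers measure 114 mm over their backs; the gripper's body (76 mm by 85 mm) begins 54 mm behind the grasp point. The pads swing forward as they close: fully open they stand 13 mm farther back than shut.
Start: joints at [1.045, 0.521, -0.036, 1.599, 0.021, 1.021, -0.113], TCP at [0.275, -0.561, 0.304] pointing down, gripper open.
Joint ranges: [-2.91, 2.91], [-0.3, 2.13], [-1.5, 1.42], [0.17, 2.43], [-1.26, 4.41], [0.16, 1.93], [-2.52, 2.52]. Speed limits (rad/s): [1.89, 1.89, 2.39, 2.39, 3.01, 3.01, 3.01].

### API

Orientations are given as [roll, pitch, yaw] about the fixed x, y, z axes, in that order (R = Rz(yaw) Ry(pitch) Rx(roll)).
In Python, from workcell import bot gives the robot as it stands. The module is installed in compiled form; this text tells all that it offers.
- The arm moves only by the shell command python3 -m jog 'ROWS' [FORCE]. ROWS is JSON, a list that holds one entry, the list of rows, each a list of 7 numbers: the shift along the tool's x, y, z in mm, then the turn, a rotation vector about the tool's x, y, z in rad, then the opening, from 0 (shut) to 1 (fully open). In form: [[[tx, ty, tz, wx, wy, wz, fingers], ...]]. A call has 1 to 5 rows; each row shifts and turns the commanded pose from where the row before left it, along the tool's axes as they then stand; what a row does not reach is not made up. A row lasts 1/10 s, in which the tool goes at most 50 mm and 8.59 degrees, less where a joint would pass 70% of its speed; a pose out of reach is approached as far as the arm can. A call is refused whole if a number of a shift passes 50 or a number of a turn 0.15, either way. A call with a gripper value outside its range is refused whole. The fingers move at their own pace and stop on an object; FORCE is the grip in N (left out, the last holds). Time passes only in rows, so rows that do not move let the fingers close. It gives the time, the measured TCP pose, the force, the opening and the grip force at its end, in the units of the state.
- bot.observe(): the state, without advancing time (a new reading comes with each control period).
- bot.grab_frame(name): name is "scene" or "top" or "wrist"; returns a dict with "img" (400x640x3 uint8, red, green, blue), "intrinsics" (3x3 intrinsics, pixels), "R" (3x3) and "t" (3): a world point X has camera coordinates R X + t; the wrist camera has in their place "tool_from_camera" (4x4, takes a point from camera to tool coordinates, whose origin is the TCP and whose axes are the flange's). Camera axes: x right, y down, z forward; pixel columns grow to the right and rows downward; lengths in m; the calibration is good to about 2 mm. A picture is of the moment at which its call begins: read the wrist's pose just before it. There is no depth.
- bot.job_done(): hands the job in; it is judged then, once.
Trained networks look in a picture, given as the dict that the camera call returned (one of the last four; its "shot" number tells which), for a name from the list of things; names that differ only in an ending like _2 or _b are one class to them, and where a whole thing is asked for, a point or a joint stands for the part that bears it (a point fixed in the world has none). Each returns a list of dicts, best first, with "conf" (0 to 1); they miss things now and then, are a little off and sometimes report something else, mostly with a low value. They report only what shows in the picture. A call takes as long as a camera call. They do not tell look-alikes from the thing itself.
- bot.trace(query, picture): "region" (400x640 bool, what is visible of it).
- bot.spot_point(query, picture): "xyz" ([x, y, z] in m, in world coordinates, good to about 4 mm: a listed point, or the origin of a listed thing).
The state is a dict: "clock": time; "qpos": joint angles; "qd": joint speeds; "joint_efforts": joint torques, N m; "position": TCP position; "tool_rot": TCP orientation; "force": force on the tool from outside, world axes, zero at the start; "moment": the same for the moment, N m; "grip_width": finger opening in m; "finger_force": force on a finger pad.
Only numpy, scipy, OpenCV 4.12 (cv2) and the standard library are available. Lean on these libraries where they do the work, as an engineer would, in place of code of your own. Each camera call takes 0.05 s, during which the arm holds its last target. There are 200 camera calls.

### The job

Find which pitch-comb leaf fits the thread of the press screw at the front of the green stand: mesh the brass leaves from the rack one by one, gently, teeth down on top of that thread between the guide arms, shifting each along the screw by feel, and keep the one that drops fully home, leaving it standing there meshed and let go. Leaves that do not fit go back upright in rack slots. Never press a leaf hard on a screw, and leave the other things on the table alone.

Things in the scene. Friction and masses are not known exactly. Their poses are not given: they have to be found in the camera images.
- stand: Green screw stand, fixed. Base plate 10 mm thick, 235 mm along y, from 57 mm in front (-x) to 218 mm behind (+x) the origin, which lies on the table under the middle of the front screw, the one to gauge. x across the screws, y along their axes, z up. Two other screws lie 80 and 160 mm behind: not to be gauged.
- crest (a point): On the stand (same axes): top of the front thread, at the height of its crests, 67 mm above the table (thread radius 22 mm), midway between the guides. Pitch is 8, 10 or 12 mm and changes between starts; the crests' position along y also shifts by up to 6 mm and is not measured. Thread runs at least 50 mm each way. Grooves 5.8 mm wide at the crest, 6 deep, 2.6 at the root.
- slot (a point): On the stand (same axes): middle of the guide slot, 87 mm above the table, right above the crest point. Slot 13 mm wide in x, open above and along y, between two pairs of grey guide arms at y = -20 and +20 mm (8 mm wide), 73 to 87 mm above the table, with flared lips up to 97 mm. A leaf stands in it, its plane along y, and can be shifted along y.
- rack: Wooden leaf rack, fixed, 256 x 41 mm, 33 mm high; origin at the centre of its underside, y along its length. Three slots in line along y, at y = -80, 0 and +80 mm, each 13 mm wide (x), 68 mm long (y), flared in x at the top, floor 6 mm above the origin. A leaf stands in each at the start.
- leaf_1: Brass pitch-comb leaf of 8 mm pitch, 10 mm thick (x), 62 mm long (y), 80 mm high, about 110 g. Origin: middle of the tooth tips' line, z up. Five symmetric teeth below, 5 mm high, 2.1 mm wide at the tip, 4.8 at the base. Plate up to z = 36 mm, then a tab 24 mm wide (y), 10 thick, to z = 80. Pinch the tab across its thickness, finger tips above z = 40 mm to clear the guides.
- leaf_2: Like leaf_1, but 10 mm pitch. Leaves change slots between starts. The right leaf fully home rests its tooth roots on the crests, tips 5 mm below the crest tops. A wrong leaf stays with its tips at the crest tops wherever it is shifted; so does the right one until its teeth are within 1.8 mm of the grooves.
- leaf_3: Like leaf_1, but 12 mm pitch.
- brayer_red: Bystander: ink roller with a red handle and black 90 mm roller, lying; to be left alone. Origin: centre of its underside or of its length.
- brayer_black: Bystander: ink roller with a black handle and teal 90 mm roller, lying; to be left alone. Origin: centre of its underside or of its length.
- ink_tin: Bystander: closed steel ink tin, 76 mm across, 55 mm high; to be left alone. Origin: centre of its underside or of its length.
- lino_block: Bystander: teal lino block 100 x 75 x 19 mm; to be left alone. Origin: centre of its underside or of its length.
- press_nut: Bystander: brass ring nut, 72 mm across, 32 mm high; to be left alone. Origin: centre of its underside or of its length.
- palette_knife: Bystander: palette knife lying flat; to be left alone. Origin: centre of its underside or of its length.
- brush_jar: Bystander: white ceramic jar, 72 mm across, 95 mm high; to be left alone. Origin: centre of its underside or of its length.
There are look-alikes about, which are no part of the job. What is shaped like the leaf_3 but orange is not meant.

How it is judged:
At the end, for the whole second after the job is handed in: One leaf stands released and upright (7 degrees) in the stand's guide slot, teeth home in the front thread: tips 3.2 mm or more below the crests (5 mm fully home), within 20 mm of the stand's middle along the screw. The other two stand upright (11 degrees) on rack slot floors. All at rest ((((z of leaf_1 in the frame of stand between 0.0585 and 0.0638 m and x of leaf_1 in the frame of stand between -0.005 and 0.005 m and y of leaf_1 in the frame of stand between -0.02 and 0.02 m and angle between leaf_1's own z axis and vertical below 0.12 rad and angle between the y axis of leaf_1 and the y axis of stand, either way round below 0.15 rad and linear speed of leaf_1 below 0.02 m/s) and (z of leaf_2 in the frame of rack between 0 and 0.0105 m and x of leaf_2 in the frame of rack between -0.008 and 0.008 m and y of leaf_2 in the frame of rack between -0.1 and 0.1 m and angle between leaf_2's own z axis and vertical below 0.2 rad and linear speed of leaf_2 below 0.02 m/s) and (z of leaf_3 in the frame of rack between 0 and 0.0105 m and x of leaf_3 in the frame of rack between -0.008 and 0.008 m and y of leaf_3 in the frame of rack between -0.1 and 0.1 m and angle between leaf_3's own z axis and vertical below 0.2 rad and linear speed of leaf_3 below 0.02 m/s)) or ((z of leaf_2 in the frame of stand between 0.0585 and 0.0638 m and x of leaf_2 in the frame of stand between -0.005 and 0.005 m and y of leaf_2 in the frame of stand between -0.02 and 0.02 m and angle between leaf_2's own z axis and vertical below 0.12 rad and angle between the y axis of leaf_2 and the y axis of stand, either way round below 0.15 rad and linear speed of leaf_2 below 0.02 m/s) and (z of leaf_1 in the frame of rack between 0 and 0.0105 m and x of leaf_1 in the frame of rack between -0.008 and 0.008 m and y of leaf_1 in the frame of rack between -0.1 and 0.1 m and angle between leaf_1's own z axis and vertical below 0.2 rad and linear speed of leaf_1 below 0.02 m/s) and (z of leaf_3 in the frame of rack between 0 and 0.0105 m and x of leaf_3 in the frame of rack between -0.008 and 0.008 m and y of leaf_3 in the frame of rack between -0.1 and 0.1 m and angle between leaf_3's own z axis and vertical below 0.2 rad and linear speed of leaf_3 below 0.02 m/s)) or ((z of leaf_3 in the frame of stand between 0.0585 and 0.0638 m and x of leaf_3 in the frame of stand between -0.005 and 0.005 m and y of leaf_3 in the frame of stand between -0.02 and 0.02 m and angle between leaf_3's own z axis and vertical below 0.12 rad and angle between the y axis of leaf_3 and the y axis of stand, either way round below 0.15 rad and linear speed of leaf_3 below 0.02 m/s) and (z of leaf_1 in the frame of rack between 0 and 0.0105 m and x of leaf_1 in the frame of rack between -0.008 and 0.008 m and y of leaf_1 in the frame of rack between -0.1 and 0.1 m and angle between leaf_1's own z axis and vertical below 0.2 rad and linear speed of leaf_1 below 0.02 m/s) and (z of leaf_2 in the frame of rack between 0 and 0.0105 m and x of leaf_2 in the frame of rack between -0.008 and 0.008 m and y of leaf_2 in the frame of rack between -0.1 and 0.1 m and angle between leaf_2's own z axis and vertical below 0.2 rad and linear speed of leaf_2 below 0.02 m/s)))); the robot touches nothing.
It fails at once if a leaf is pressed on a screw with more than 40 N (contact force between any of leaf_1, leaf_2, leaf_3 and screw_a above 40 N or contact force between any of leaf_1, leaf_2, leaf_3 and screw_b above 40 N or contact force between any of leaf_1, leaf_2, leaf_3 and screw_c above 40 N).
It fails at once if a bystander is moved by more than 30 mm (distance of any of brayer_red, brayer_black, ink_tin, lino_block, press_nut, palette_knife, brush_jar from where it was at the start of the episode above 0.03 m).
It also fails if it takes over 72 s, if anything falls off the work surface, if the arm or the gripper's body presses on something with over 40 N, if the wrist force passes 120 N, or if a joint passes its speed limit or range.

## Working session

There is one attempt and no reset: what is moved stays moved. The work goes in short steps, Python scripts to look and compute and a shell command to move; the robot and the scene stay as the last step left them, time stands still between calls to the robot, and variables do not carry over. Pictures are saved under pics/ and viewed, at most 10 in all, crops included, and the job is handed in when it is done.

```bash
mkdir -p pics; cat > h.py <<'E'
import numpy as np, cv2
from workcell import bot
from scipy.spatial.transform import Rotation as R
def save(f,n,crop=None,s=1):
    im=f["img"][:,:,::-1]
    if crop: a,b,c,d=crop; im=im[b:d,a:c]
    cv2.imwrite(f"pics/{n}.png",cv2.resize(im,None,fx=s,fy=s,interpolation=cv2.INTER_CUBIC))
def px(f,X):
    p=f["intrinsics"]@(f["R"]@np.array(X)+f["t"]); return (p[:2]/p[2]).round(0)
E
python3 - <<'E'
from h import *
s=bot.observe(); print({k:np.round(v,3) for k,v in s.items()}, bot.tip_reach)
for n in("top","scene"):
    f=bot.grab_frame(n); save(f,n)
    for q in("stand","crest","slot","rack","leaf_1"):
        for d in bot.spot_point(q,f)[:6]: print(n,q,np.round(d["xyz"],4),round(d["conf"],2),px(f,d["xyz"]))
    for q in ("stand","rack"):
        for d in bot.trace(q,f)[:1]:
            r=d["region"].astype(np.uint8); p=np.argwhere(r)[:,::-1].astype(np.float32)
            print(q,cv2.minAreaRect(p))
E
```

```text
{'clock': np.float64(0.0), 'qpos': array([ 1.045,  0.522, -0.036,  1.6  ,  0.021,  1.021, -0.113]), 'qd': array([ 0.   , -0.   ,  0.002, -0.   ,  0.001,  0.   ,  0.   ]), 'joint_efforts': array([-0.0000e+00, -9.2709e+01,  1.9800e+00, -3.6994e+01,  1.8000e-02,
        8.0000e-03, -0.0000e+00]), 'position': array([ 0.275, -0.561,  0.303]), 'tool_rot': array([-3.14 ,  0.   ,  0.456]), 'force': array([-0.037, -0.323, -0.241]), 'moment': array([-0.002, -0.009, -0.005]), 'finger_force': np.float64(0.0), 'grip_width': np.float64(0.085)} 0.0726
top stand [0.6397 0.0555 0.0016] 0.63 [302. 162.]
top crest [0.6425 0.057  0.0678] 0.92 [301. 156.]
top crest [ 0.4203 -0.4057 -0.0022] 0.16 [445. 226.]
top slot [0.6391 0.0621 0.0901] 0.86 [299. 156.]
top rack [ 0.4795  0.002  -0.0043] 0.61 [319. 210.]
top leaf_1 [0.4615 0.0791 0.0086] 0.58 [295. 216.]
top leaf_1 [0.4717 0.0022 0.0023] 0.48 [319. 213.]
top leaf_1 [ 0.4961 -0.0794  0.0035] 0.4 [344. 205.]
top leaf_1 [0.3605 0.0438 0.0012] 0.39 [307. 248.]
stand ((305.76800537109375, 138.2760009765625), (71.91194152832031, 82.37673950195312), 10.304845809936523)
rack ((319.5382385253906, 210.6650390625), (14.13227367401123, 81.39117431640625), 76.94474792480469)
scene stand [ 0.6409  0.055  -0.0016] 0.96 [320. 256.]
scene crest [0.6404 0.0581 0.0678] 0.98 [320. 243.]
scene slot [0.6398 0.0589 0.0884] 0.87 [320. 239.]
scene rack [ 0.479   0.0034 -0.0036] 0.85 [339. 208.]
scene leaf_1 [0.4743 0.0023 0.0044] 0.74 [340. 205.]
scene leaf_1 [0.4608 0.0807 0.0057] 0.69 [365. 215.]
scene leaf_1 [ 0.4944 -0.079   0.011 ] 0.63 [314. 195.]
scene leaf_1 [ 0.3566  0.0427 -0.0014] 0.6 [373. 187.]
stand ((296.9999694824219, 274.4999694824219), (89.48381042480469, 110.8514633178711), 49.398704528808594)
rack ((339.91094970703125, 204.76220703125), (89.47136688232422, 18.40165901184082), 18.758649826049805)
```

```bash
python3 - <<'E'
import cv2
a=cv2.imread("pics/top.png")[90:290,210:410]; b=cv2.imread("pics/scene.png")[150:350,220:420]
cv2.imwrite("pics/both.png",cv2.resize(cv2.hconcat([a,b]),None,fx=2,fy=2,interpolation=cv2.INTER_CUBIC))
E
```

```text
(no output)
```

View pics/both.png

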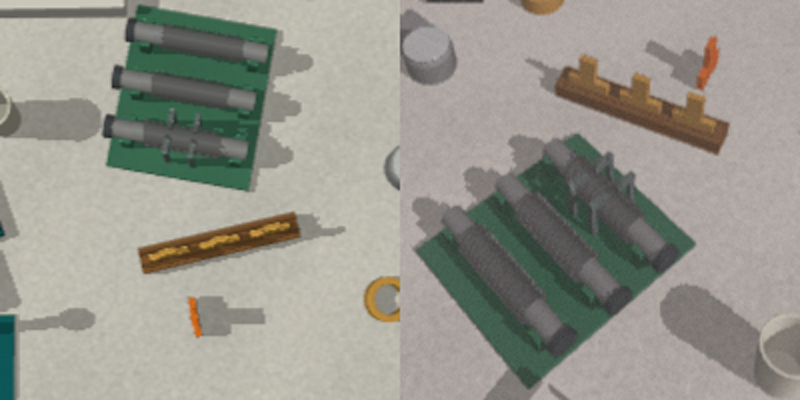

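View pics/top.png

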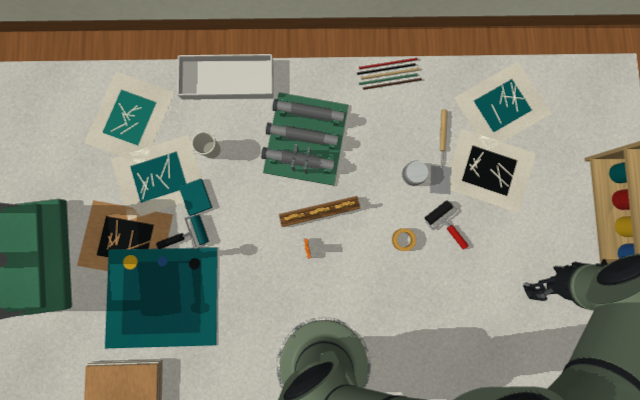

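Candidates: the brass leaves in the rack at top px (295,216), (319,213) and (344,205). The orange look-alike at (307,248) is rejected. The front screw is the one with guides, at (301,157). I'm moving over the rack for a close look.

```bash
J="python3 -m jog"
$J '[[[30,-30,0,0,0,0,1],[30,-30,0,0,0,0,1],[30,-30,0,0,0,0,1],[30,-30,0,0,0,0,1],[30,-30,0,0,0,0,1]]]' >/dev/null
$J '[[[30,-30,0,0,0,0,1],[30,-30,0,0,0,0,1],[30,-30,0,0,0,0,1],[30,-30,0,0,0,0,1],[30,-30,0,0,0,0,1]]]' >/dev/null
$J '[[[30,-30,0,0,0,0,1],[30,-30,0,0,0,0,1],[30,-30,0,0,0,0,1],[30,-30,0,0,0,0,1],[0,0,0,0,0,-0.14,1]]]'
$J '[[[0,0,0,0,0,-0.15,1],[0,0,0,0,0,-0.15,1],[0,0,0,0,0,-0.15,1],[0,0,0,0,0,-0.15,1],[0,0,0,0,0,-0.15,1]]]' >/dev/null
$J '[[[0,0,0,0,0,-0.15,1],[0,0,0,0,0,-0.15,1],[0,0,0,0,0,-0.15,1],[0,0,0,0,0,0,1]]]'
cat >> h.py <<'E'
def wrist():
    s=bot.observe(); f=bot.grab_frame("wrist")
    T=np.eye(4); T[:3,:3]=R.from_euler("xyz",s["tool_rot"]).as_matrix(); T[:3,3]=s["position"]
    M=np.linalg.inv(T@f["tool_from_camera"]); f2=dict(f); f2["R"]=M[:3,:3]; f2["t"]=M[:3,3]
    return s,f,f2
E
python3 - <<'E'
from h import *
s,f,g=wrist(); save(f,"w1",s=1.2); print(s["position"],s["tool_rot"],s["clock"]); print(f["tool_from_camera"].round(3))
for q in("crest","slot","rack","leaf_1"):
    for d in bot.spot_point(q,f)[:6]: print(q,np.round(d["xyz"],4),round(d["conf"],2),px(g,d["xyz"]))
E
```

```text
clock: 2.3
position: [0.4686, 0.0062, 0.3041]
tool_rot: [-3.141, -0.002, 0.599]
force: [-0.6, -1.9, -0.1]
grip_width: 0.0854
finger_force: 0.0
clock: 3.2
position: [0.4674, 0.0006, 0.3039]
tool_rot: [3.141, -0.0, 1.798]
force: [0.4, -0.3, -0.9]
grip_width: 0.085
finger_force: 0.0
[0.46737386 0.00063908 0.30394894] [ 3.14145667e+00 -1.17186539e-04  1.79838221e+00] 3.2
[[ 0.001 -0.95  -0.311  0.079]
 [ 1.     0.001  0.    -0.   ]
 [ 0.    -0.311  0.95  -0.071]
 [ 0.     0.     0.     1.   ]]
crest [0.6388 0.0557 0.0663] 0.68 [503. 163.]
crest [ 0.641   0.0552 -0.0018] 0.34 [474. 152.]
slot [0.637  0.0576 0.0843] 0.72 [513. 164.]
rack [0.477  0.0061 0.0024] 0.81 [330. 162.]
leaf_1 [ 0.4944 -0.0714  0.0041] 0.98 [329. 224.]
leaf_1 [0.4751 0.0025 0.0083] 0.74 [328. 165.]
leaf_1 [ 0.3613  0.0425 -0.0007] 0.74 [238. 107.]
leaf_1 [0.4618 0.0813 0.0056] 0.73 [333.  93.]
```

View pics/w1.png

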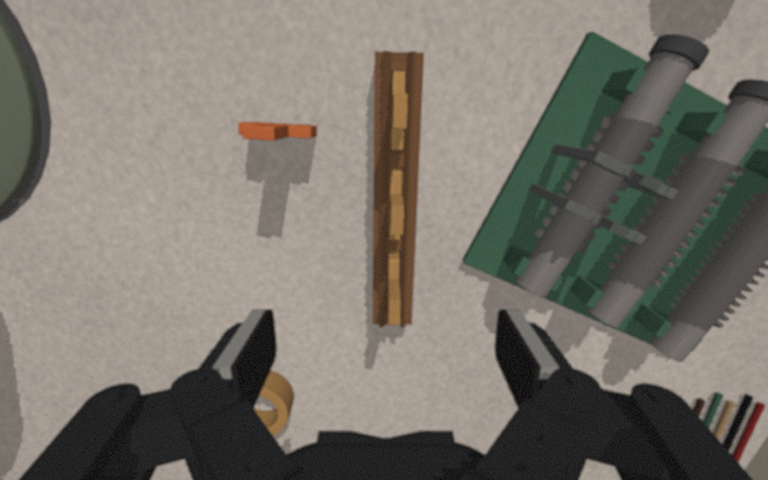

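The brass leaves sit in the rack column at about x=395/1.2, and the orange look-alike lies to the left at (275,131)/1.2. Next I'll get the rack and stand angles and the tab centres from this view.

```bash
cat >> h.py <<'E'
def ray(g,uv,z):
    uv=np.atleast_2d(uv).astype(float); d=(np.linalg.inv(g["intrinsics"])@np.c_[uv,np.ones(len(uv))].T).T@g["R"]
    c=-g["R"].T@g["t"]; return c+d*((z-c[2])/d[:,2])[:,None]
def go(target,yaw,s=None):
    s=s or bot.observe(); m=R.from_euler("xyz",s["tool_rot"]).as_matrix()
    t=R.from_euler("xyz",[np.pi,0,yaw]).as_matrix()
    print("shift mm",(m.T@(np.array(target)-s["position"])*1000).round(1),"turn",R.from_matrix(m.T@t).as_rotvec().round(3))
E
python3 - <<'E'
from h import *
s,f,g=wrist()
r=bot.trace("rack",f)[0]["region"]|False
for d in bot.trace("leaf_1",f)[:4]:
    m=d["region"]; P=ray(g,np.argwhere(m)[:,::-1],0.086); c,wh,a=cv2.minAreaRect(P[:,:2].astype(np.float32)); print("leaf z86 rect",np.round(c,4),np.round(wh,4),a,round(d["conf"],2))
    uv=np.argwhere(m)[:,::-1]; print(uv.min(0),uv.max(0))
    if uv[:,0].mean()>280: r=r|m
P=ray(g,np.argwhere(r)[:,::-1],0.033); print("rack",cv2.minAreaRect(P[:,:2].astype(np.float32)))
e=ray(g,np.array([[590,33],[463,262]])/1.2,0.010); print("front edge",e.round(4)); d=e[0]-e[1]; print("stand yaw",np.arctan2(-d[0],d[1]))
save(f,"w1c",(290,30,360,290),2.3)
E
```

```text
leaf z86 rect [0.4585 0.0809] [0.0108 0.054 ] 11.444292068481445 0.97
[325  59] [338 125]
leaf z86 rect [ 0.4878 -0.0548] [0.0112 0.069 ] 12.870565414428711 0.95
[323 207] [334 270]
leaf z86 rect [0.375  0.0483] [0.0564 0.0118] 12.75560474395752 0.88
[198 102] [262 116]
leaf z86 rect [0.4723 0.0146] [0.0122 0.0569] 13.598085403442383 0.64
[323 139] [336 199]
rack ((0.47530463337898254, 0.0024876147508621216), (0.04154679924249649, 0.25544556975364685), 11.825987815856934)
front edge [[ 0.6064  0.18    0.01  ]
 [ 0.5599 -0.0462  0.01  ]]
stand yaw -0.20246357933426548
```

View pics/w1c.png

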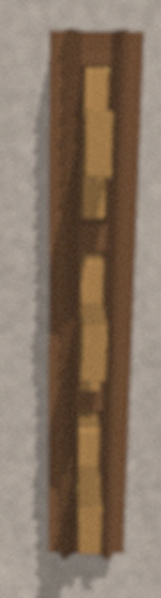

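```bash
python3 - <<'E'
from h import *
go([.4753,.0025,.1226],1.777)
E
```

```text
shift mm [ -0.2   8.1 181.3] turn [0.    0.    0.018]
```

```bash
J="python3 -m jog"
$J '[[[0,8,40,0,0,0.02,0.5],[0,0,40,0,0,0,0.5],[0,0,40,0,0,0,0.5],[0,0,30,0,0,0,0.5],[0,0,20,0,0,0,0.5]]]' >/dev/null
$J '[[[0,0,11,0,0,0,0.5],[0,0,0,0,0,0,0.5]]]'
python3 - <<'E'
from h import *
go([.4753,.0025,.1226],1.777)
s,f,g=wrist(); save(f,"w2"); print(px(g,[.4753,.0025,.086]))
E
```

```text
clock: 4.3
position: [0.4748, 0.0027, 0.1221]
tool_rot: [-3.14, -0.0, 1.776]
force: [-0.7, 0.5, 0.9]
grip_width: 0.0426
finger_force: 0.0
shift mm [-0.3  0.4 -0.5] turn [-0.002 -0.    -0.001]
[322. 305.]
```

View pics/w2.png

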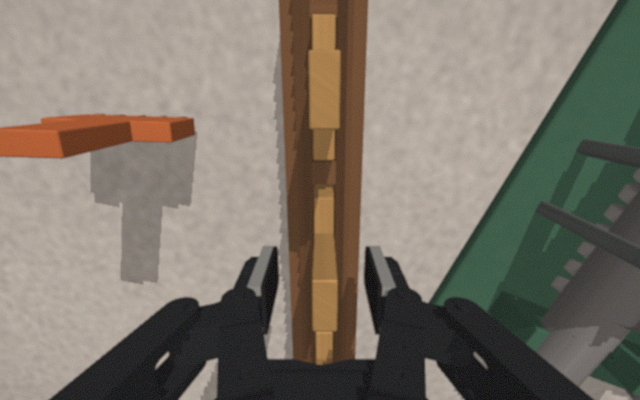

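The tab top is centred at about (324,305), right between the pads, where I predicted (322,305). Grip and lift.

```bash
J="python3 -m jog"
$J '[[[0,0,0,0,0,0,0],[0,0,0,0,0,0,0],[0,0,0,0,0,0,0],[0,0,0,0,0,0,0]]]' 40
$J '[[[0,0,-20,0,0,0,0],[0,0,-40,0,0,0,0],[0,0,-40,0,0,0,0],[0,0,-15,0,0,0,0],[0,0,0,0,0,0,0]]]'
python3 - <<'E'
from h import *
go([.640,.0562,.237],1.3683)
E
```

```text
clock: 4.75
position: [0.4757, 0.0025, 0.1238]
tool_rot: [3.14, 0.0, 1.775]
force: [-1.7, -1.0, 9.6]
grip_width: 0.0094
finger_force: 40.7
clock: 5.25
position: [0.476, 0.0024, 0.2404]
tool_rot: [3.137, 0.001, 1.775]
force: [0.2, -0.2, -1.9]
grip_width: 0.0092
finger_force: 44.4
shift mm [ 19.4 171.5   4.1] turn [0.004 0.    0.407]
```

```bash
J="python3 -m jog"
$J '[[[4,35,0,0,0,0,0],[4,45,0,0,0,0,0],[4,45,0,0,0,0,0],[4,30,3,0,0,0,0],[3,16,0,0,0,0.13,0]]]' >/dev/null
$J '[[[0,0,0,0,0,0.14,0],[0,0,0,0,0,0.137,0],[0,0,0,0,0,0,0]]]'
python3 - <<'E'
from h import *
go([.640,.0562,.237],1.3683)
s,f,g=wrist(); save(f,"w3",s=1.25)
for n in ("crest","slot"):
  for d in bot.spot_point(n,f)[:1]: print(n,np.round(d["xyz"],4),d["conf"],px(g,d["xyz"]))
yv=np.array([np.sin(.2025),np.cos(.2025),0])
for z in(.067,.097):
  for y in(-.05,-.024,.024,.05): print(z,y,px(g,np.array([.640,.0562,z])+y*yv))
E
```

```text
clock: 6.05
position: [0.6384, 0.0561, 0.2338]
tool_rot: [-3.14, 0.001, 1.367]
force: [-0.6, -0.1, -1.5]
grip_width: 0.0091
finger_force: 44.3
shift mm [ 0.4  1.6 -3.2] turn [-0.001  0.001 -0.002]
crest [0.6402 0.0552 0.065 ] 0.78 [323. 200.]
0.067 -0.05 [323. 256.]
0.067 -0.024 [323. 227.]
0.067 0.024 [323. 169.]
0.067 0.05 [323. 135.]
0.097 -0.05 [323. 276.]
0.097 -0.024 [323. 244.]
0.097 0.024 [323. 180.]
0.097 0.05 [323. 141.]
```

View pics/w3.png

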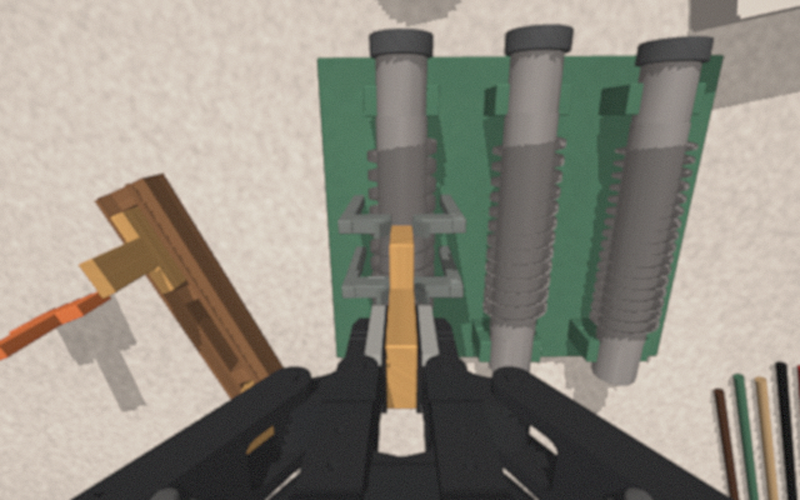

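The leaf lines up with the guide slot: the leaf is at u≈401 and the arm gap is centred at ≈401.5. Lowering now.

```bash
J="python3 -m jog"
$J '[[[0,1.3,10,0,0,0,0],[0,0,12,0,0,0,0],[0,0,12,0,0,0,0],[0,0,8,0,0,0,0],[0,0,0,0,0,0,0]]]'
$J '[[[0,0,2,0,0,0,0],[0,0,2,0,0,0,0],[0,0,0,0,0,0,0]]]'
$J '[[[0,0,2,0,0,0,0],[0,0,0,0,0,0,0]]]'
```

```text
clock: 6.7
position: [0.6394, 0.0556, 0.1912]
tool_rot: [-3.139, 0.001, 1.369]
force: [-1.4, 0.1, -1.9]
grip_width: 0.0095
finger_force: 44.3
clock: 7.0
position: [0.6397, 0.0559, 0.1888]
tool_rot: [-3.141, -0.0, 1.369]
force: [-3.9, 1.0, -2.4]
grip_width: 0.0095
finger_force: 44.1
clock: 7.2
position: [0.6398, 0.0559, 0.1868]
tool_rot: [-3.141, -0.0, 1.369]
force: [-4.5, 2.3, -1.7]
grip_width: 0.0098
finger_force: 44.2
```

```bash
J="python3 -m jog"
$J '[[[0,-0.7,1,0,0,0,0],[0,0,0,0,0,0,0]]]'
$J '[[[0,0,1.5,0,0,0,0],[0,0,0,0,0,0,0]]]'
$J '[[[0,0,1,0,0,0,0],[0,0,0,0,0,0,0]]]'
```

```text
clock: 7.4
position: [0.6395, 0.0558, 0.186]
tool_rot: [3.141, -0.0, 1.369]
force: [-1.8, 1.4, -1.4]
grip_width: 0.0089
finger_force: 44.3
clock: 7.6
position: [0.6396, 0.0559, 0.1849]
tool_rot: [3.141, -0.0, 1.369]
force: [-3.6, 0.8, 5.8]
grip_width: 0.0096
finger_force: 45.4
clock: 7.8
position: [0.6397, 0.0559, 0.1848]
tool_rot: [3.14, -0.0, 1.369]
force: [-7.6, -0.4, 18.9]
grip_width: 0.0097
finger_force: 47.3
```

```bash
J="python3 -m jog"
$J '[[[0,-0.6,-0.8,0,0,0,0],[0,0,0,0,0,0,0]]]'
for i in 1; do :; done
$J '[[[1.5,0,0,0,0,0,0],[0,0,0,0,0,0,0]]]'
$J '[[[1.5,0,0,0,0,0,0],[0,0,0,0,0,0,0]]]'
$J '[[[1.5,0,0,0,0,0,0],[0,0,0,0,0,0,0]]]'
$J '[[[1.5,0,0,0,0,0,0],[0,0,0,0,0,0,0]]]'
```

```text
clock: 8.0
position: [0.6393, 0.0559, 0.1849]
tool_rot: [3.14, -0.0, 1.369]
force: [-2.3, 0.0, 9.2]
grip_width: 0.0097
finger_force: 45.9
clock: 8.2
position: [0.6395, 0.0566, 0.1848]
tool_rot: [3.14, 0.001, 1.368]
force: [-3.6, -4.0, 9.7]
grip_width: 0.0095
finger_force: 46.2
clock: 8.4
position: [0.6398, 0.0577, 0.1849]
tool_rot: [3.14, 0.001, 1.368]
force: [-3.7, -5.7, 11.4]
grip_width: 0.0093
finger_force: 46.2
clock: 8.6
position: [0.64, 0.0597, 0.1846]
tool_rot: [3.141, 0.001, 1.368]
force: [-1.5, -0.3, -0.7]
grip_width: 0.0097
finger_force: 44.3
clock: 8.8
position: [0.6401, 0.0622, 0.184]
tool_rot: [3.141, -0.0, 1.369]
force: [-0.4, 0.4, -1.2]
grip_width: 0.0094
finger_force: 44.3
```

```bash
J="python3 -m jog"
$J '[[[0,0,1,0,0,0,0],[0,0,0,0,0,0,0]]]'
$J '[[[0,0,1,0,0,0,0],[0,0,0,0,0,0,0]]]'
```

```text
clock: 9.0
position: [0.6399, 0.0619, 0.1829]
tool_rot: [-3.141, -0.0, 1.369]
force: [0.1, -0.4, -0.4]
grip_width: 0.0096
finger_force: 44.3
clock: 9.2
position: [0.6399, 0.0618, 0.182]
tool_rot: [-3.141, 0.0, 1.369]
force: [0.4, -0.0, -0.8]
grip_width: 0.0091
finger_force: 44.3
```

```bash
J="python3 -m jog"
$J '[[[0,0,1,0,0,0,0],[0,0,0,0,0,0,0]]]'
$J '[[[0,0,0.8,0,0,0,0],[0,0,0,0,0,0,0]]]'
$J '[[[0,0,0.6,0,0,0,0],[0,0,0,0,0,0,0]]]'
```

```text
clock: 9.4
position: [0.6399, 0.0618, 0.181]
tool_rot: [-3.141, 0.0, 1.369]
force: [-0.8, -0.5, -1.9]
grip_width: 0.0094
finger_force: 44.3
clock: 9.6
position: [0.6399, 0.0619, 0.1803]
tool_rot: [-3.141, -0.0, 1.369]
force: [-0.9, 0.1, -1.2]
grip_width: 0.0093
finger_force: 44.3
clock: 9.8
position: [0.64, 0.0618, 0.18]
tool_rot: [3.141, -0.0, 1.369]
force: [-0.6, -1.2, 1.4]
grip_width: 0.0091
finger_force: 44.8
```

The leaf dropped 4.9 mm and met contact softly, so it is fully home. Let go and back off upward.

```bash
J="python3 -m jog"
$J '[[[0,0,-0.2,0,0,0,0],[0,0,0,0,0,0,0.4],[0,0,0,0,0,0,0.4],[0,0,0,0,0,0,0.4],[0,0,0,0,0,0,0.4]]]'
$J '[[[0,0,-15,0,0,0,0.4],[0,0,-30,0,0,0,0.4],[0,0,-40,0,0,0,0.4],[0,0,-20,0,0,0,0.4],[0,0,0,0,0,0,0.4]]]'
python3 - <<'E'
from h import *
s,f,g=wrist(); save(f,"w4",s=1.25)
c=bot.grab_frame("scene"); save(c,"s4",(260,150,420,290),4)
for d in bot.spot_point("leaf_1",f)[:4]+bot.spot_point("leaf_1",c)[:4]: print(np.round(d["xyz"],4),round(d["conf"],2))
E
```

```text
clock: 10.3
position: [0.6399, 0.0619, 0.18]
tool_rot: [3.142, -0.0, 1.369]
force: [-0.6, 0.6, 0.1]
grip_width: 0.0339
finger_force: 0.0
clock: 10.8
position: [0.6409, 0.0622, 0.2894]
tool_rot: [3.136, -0.002, 1.369]
force: [0.2, -0.0, -0.5]
grip_width: 0.0341
finger_force: 0.0
[ 0.3614  0.0449 -0.0026] 0.79
[0.4563 0.0835 0.0052] 0.7
[0.6389 0.0616 0.0639] 0.58
[ 0.4915 -0.0732  0.0038] 0.57
[0.6361 0.0643 0.0624] 0.74
[0.4589 0.0814 0.0071] 0.68
[ 0.3571  0.0431 -0.0015] 0.58
[ 0.4201 -0.4074 -0.0022] 0.52
```

View pics/w4.png

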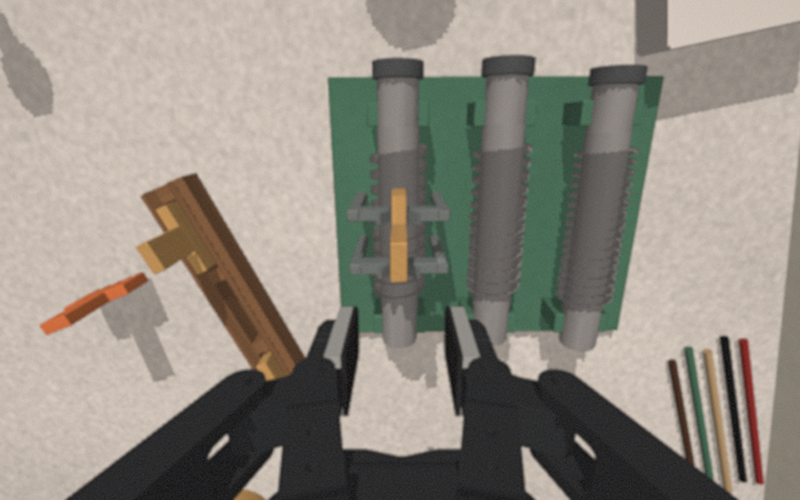

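View pics/s4.png

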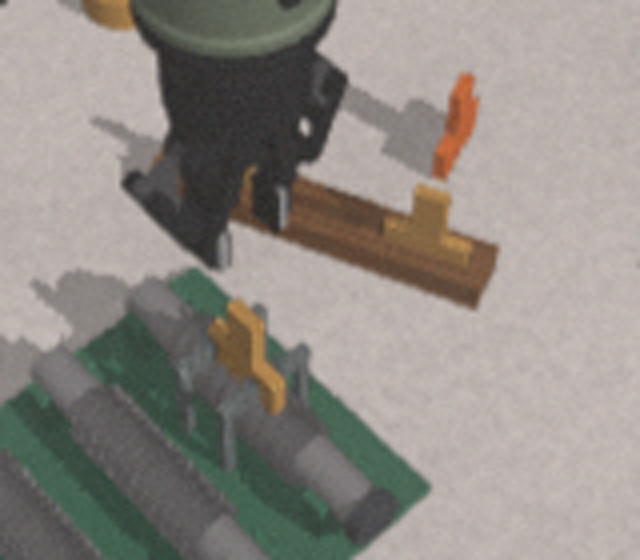

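The brass leaf stands upright between the guide arms (w4 at ≈(399,235)), and the other two leaves are still upright in the rack. The depth I felt, 4.9 mm below the crests, means it is fully home.

```bash
python3 -c "
from workcell import bot
print(bot.job_done())"
```

```text
the job is handed in; nothing more can be done
None
```

The first leaf I tried, from the middle rack slot, fits the front thread: it dropped 4.9 mm to fully home and stands there meshed and released. The other two leaves never left the rack and nothing else was touched. I handed the job in at about 11 s but got no verdict back.

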